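# Free a shoe last from the lasting jack and hold it level

## Task

Swing the hold-down arm of the lasting jack up off the toe until it stands straight upright and leave it so; then grip the shoe last in the jack by its narrow top and lift it straight up, about 10 cm clear of its seat, keeping it level. Finish while still holding it there, level and steady, and leave everything else on the bench where it stands.

Things in the scene. Friction and masses are not known exactly. Their poses are not given: they have to be found in the camera images.
- jack: Lasting jack, fixed to the bench: grey base plate 400 x 110 x 12 mm with two rubber saddles, a low heel stop, side lips 48 mm high (92 mm apart) beside the forefoot and a hinge post 110 mm high at the toe end. Origin: centre of the plate's underside. x runs along the plate from the heel end to the hinge post (roughly towards the robot's left), y across, z up.
- jack_seat (a point): The point on the seat under the middle of the last's narrow top when the last lies in place: 60 mm from the jack's origin towards the heel end, 35 mm above the bench. Axes as the jack's.
- hold_arm (a joint): Hinge angle (rad): 0 = arm level, reaching from the post over the toe towards the heel end; 1.571 = straight upright; end stop at 2.4, leaning away from the last. Turns about the jack's y through clamp_hinge and stays where it is left (friction 0.3 N m: about 2.5 N at the ball, plus up to 1 N of weight). Starts at 0.5 to 0.85.
- clamp_hinge (a point): The hinge axis of the hold-down arm, 165 mm from the jack's origin towards the toe end and 98 mm above the bench. Axes as the jack's.
- clamp_ball (a point): Centre of the black ball handle, 30 mm in diameter, at the free end of the hold-down arm, 120 mm from the hinge axis. The arm is a steel bar 16 x 10 mm with a rubber foot under it 90 mm from the hinge. The ball can be pinched from above with the fingers closing along the jack's y; it then turns between them.
- last_mid (a point): The last in the jack (0.3 to 0.6 kg): cream plastic, 230 mm long, 82 wide, 118 high. Point: 59 mm above its flat sole, under the middle of the narrow top. x to its toe (140 mm ahead; heel 90 behind, by the stop), y across, z up. The narrow top is 36 mm wide across y, about 80 long, with upright sides free from 75 to 116 mm above the sole; the last balances under its middle.
- spare_last: Bystander: another last of the same make standing on its sole on the bench, not in the jack. Origin: underside below its narrow top.
- spool: Bystander: thread spool, 52 mm in diameter, 60 mm high, beside the jack. Origin: centre of its underside.
- jar: Bystander: closed clear jar, 60 mm in diameter, 85 mm high, beside the jack. Origin: centre of its underside.
- hammer: Bystander: hammer lying flat, 260 mm long. Origin: under the middle of its length.
- template: Bystander: dark sole template lying flat, 260 x 86 x 5 mm. Origin: centre of its underside.
- tin: Bystander: metal tin, 72 mm in diameter, 90 mm high. Origin: centre of its underside.
- heel_block: Bystander: block of heel lifts, 70 x 60 x 36 mm. Origin: centre of its underside.
Things that resemble listed ones, but are neither listed nor needed, are in the scene too. What is shaped like the part that bears last_mid but purple is not meant.

How it is judged:
By the outcome, as a careful person would: the job done as asked, in the order asked, and still so for the second after the job is handed in, while the arm keeps its last pose, push and grip.
It also fails if it takes over 42 s, if anything falls off the work surface, if the arm or the gripper's body presses on something with over 40 N, if the wrist force passes 120 N, or if a joint passes its speed limit or range.

## Robot

A 6-joint arm with a two-finger parallel gripper is mounted at the origin on the work surface. World frame = base frame: x ahead of the robot, y to its left, z up, the work surface at z = 0. Lengths are in m, angles in rad, forces in N, time in s.
With the tool pointing down it reaches from about 0.375 to 0.9 m from the base axis. Payload 3.1 kg.
Tool frame: the origin (TCP) lies between the finger pads; the fingertips stand manip.nose_length ahead of it and the grasp point (between the pads) lies 5 mm behind it (manip.nose_length is the distance from the TCP to the fingertips, in m); z points along the fingers, y is the line along which they close (so a half turn about z gives the same grasp; the last joint's range is limited). The gripper opens to 85 mm and grips with 20 to 120 N. Pads are 22 mm wide; open, the fingers measure 114 mm over their backs; the gripper's body (76 mm by 85 mm) begins 54 mm behind the grasp point. The pads swing forward as they close: fully open they stand 13 mm farther back than shut.
Start: joints at [1.004, 0.527, 1.433, -0, 1.181, -0.178], TCP at [0.236, 0.579, 0.245] pointing down, gripper open.
Joint ranges: [-3.08, 3.08], [-0.75, 2.2], [0.22, 2.44], [-1.43, 4.57], [0, 2.65], [-2.85, 2.85]. Speed limits (rad/s): [2.79, 2.79, 3.14, 3.14, 3.14, 3.14].

## Interface

Orientations are given as a unit quaternion [x, y, z, w].
In Python, from station import monitor, eyes, job, manip gives the robot as it stands.
- The arm moves only by the shell command python3 -m pendant 'ROWS' [FORCE]. ROWS is JSON, a list that holds one entry, the list of rows, each a list of 7 numbers: the shift along the tool's x, y, z as a fraction of full scale, then the turn, a rotation vector about the tool's x, y, z as a fraction of full scale, then the opening, from 0 (shut) to 1 (fully open). A call has 1 to 20 rows; each row shifts and turns the commanded pose from where the row before left it, along the tool's axes as they then stand; what a row does not reach is not made up. Full scale, the value 1, is 800 mm for a shift and 0.12 rad for a turn. A row lasts 1/10 s, in which the tool goes at most 50 mm and 8.59 degrees, less where a joint would pass 70% of its speed; a pose out of reach is approached as far as the arm can. A call with a number of a shift or a turn outside -1 to 1 is refused whole. A call with a gripper value outside its range is refused whole. The fingers move at their own pace and stop on an object; FORCE is the grip in N (left out, the last holds). Time passes only in rows, so rows that do not move let the fingers close. It gives the time, the measured TCP pose, the force, the opening and the grip force at its end, in the units of the state.
- monitor.sense(): the state, without advancing time (a new reading comes with each control period).
- eyes.snapshot(name): name is "scene" or "top" or "wrist"; returns a dict with "pixels" (400x640x3 uint8, red, green, blue), "depth" (400x640 float32, m along the optical axis (not along the pixel's ray), 0 where there is no reading), "intrinsics" (3x3 intrinsics, pixels), "k1" (the pictures are not rectified: a ray, as slopes to the right and down, at radius r is drawn at 1 + k1 r^2 times it, then the intrinsics apply), "eye" and "attitude" of the camera in the world. Camera axes: x right, y down, z forward; pixel columns grow to the right and rows downward; lengths in m; the calibration is good to about 2 mm. A picture is of the moment at which its call begins.
- job.sign_off(): hands the job in; it is judged then, once.
The state is a dict: "t": time; "q": joint angles; "qd": joint speeds; "tau": joint torques, N m; "tcp_pos": TCP position; "tool_rot": TCP orientation; "force": force on the tool from outside, world axes, zero at the start; "ft_torque": the same for the moment, N m; "finger_gap": opening from 0.0 (shut) to 1.0 (fully open); "gripper_force": force on a finger pad.
Only numpy, scipy, OpenCV 4.12 (cv2) and the standard library are available. Lean on these libraries where they do the work, as an engineer would, in place of code of your own. Each camera call takes 0.05 s, during which the arm holds its last target. There are 200 camera calls.

## Working session

There is one attempt and no reset: what is moved stays moved. The work goes in short steps, Python scripts to look and compute and a shell command to move; the robot and the scene stay as the last step left them, time stands still between calls to the robot, and variables do not carry over. Pictures are saved under pics/ and viewed, at most 10 in all, crops included, and the job is handed in when it is done.

```bash
mkdir -p pics; cat > h.py <<'E'
import numpy as np, cv2
from scipy.spatial.transform import Rotation as R
from station import monitor, eyes, job, manip
def snap(n):
    s=eyes.snapshot(n); np.savez('%s.npz'%n,**{k:np.array(v) for k,v in s.items()}); return s
def cloud(s):
    K=np.array(s['intrinsics']);d=np.array(s['depth']);h,w=d.shape
    u,v=np.meshgrid(np.arange(w),np.arange(h))
    p=np.stack([u,v],-1).reshape(-1,1,2).astype(float)
    r=cv2.undistortPoints(p,K,np.array([float(s['k1']),0,0,0])).reshape(h,w,2)
    c=np.dstack([r[...,0]*d,r[...,1]*d,d])
    a=np.array(s['attitude']); M=a if a.shape==(3,3) else R.from_quat(a).as_matrix()
    P=c@M.T+np.array(s['eye']); P[d==0]=np.nan
    return P
E
python3 - <<'E'
from h import *
for n in ['scene','top']:
    s=snap(n); cv2.imwrite(f'pics/{n}1.png',s['pixels'][...,::-1]); print(n,s['eye'],s['attitude'],s['k1'])
print(monitor.sense(), manip.nose_length)
E
```

```text
scene [1.23870481 0.07330381 0.99912293] [ 0.64310093  0.69604422 -0.23493327 -0.21621746] 0.014456812169039296
top [0.35589639 0.02324126 1.60200529] [ 0.71428141 -0.69744414  0.04422198 -0.03765853] -0.059451335972307555
{'t': 0.1, 'q': array([ 1.00453133e+00,  5.28369452e-01,  1.43377347e+00,  3.80743588e-05,
        1.18142237e+00, -1.78497561e-01]), 'qd': array([-3.32904535e-04, -1.60463246e-03, -1.47675996e-03,  9.98821201e-04,
       -1.94687908e-03, -5.05515124e-07]), 'tau': array([-2.97757315e-04, -4.43303382e+01, -1.78585696e+01, -2.29752141e-04,
        3.91658919e-03,  1.57168358e-05]), 'tcp_pos': array([0.23595074, 0.57808138, 0.24443399]), 'tool_rot': array([ 1.92678305e-01,  9.81261483e-01, -9.12315001e-04, -3.75255414e-04]), 'force': array([ 0.01577132, -0.42676922,  0.07174304]), 'ft_torque': array([ 0.00045387, -0.03259507, -0.02973321]), 'gripper_force': 0.0, 'finger_gap': 1.0009658002459014} 0.014
```

View pics/scene1.png

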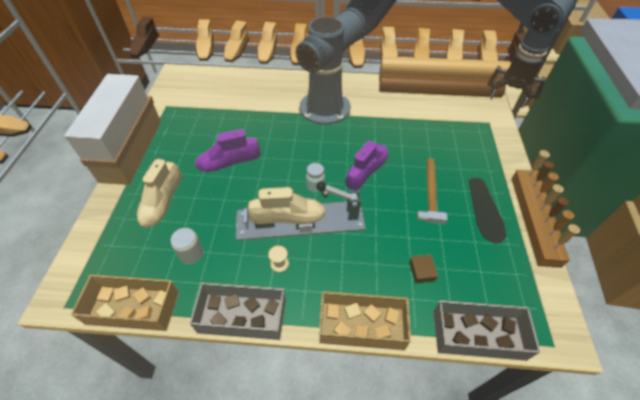

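View pics/top1.png

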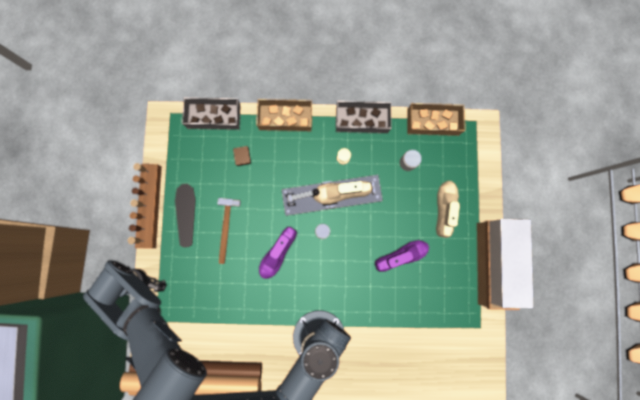

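The scene view shows these lasts:
- a cream last in the grey jack at (285,207)
- a spare cream last at (157,190)
- purple ones at (228,150) and (367,163)

Lever ball candidates: the black ball at (321,187) on the arm hinged at (352,205). The jar is at (315,175). I choose the cream last in the jack and its ball, and will check both in a close crop.

```bash
python3 - <<'E'
from h import *
L={n:dict(np.load(n+'.npz')) for n in ['scene','top']}
for n,s in L.items():
    P=cloud(s); px=s['pixels'].astype(int)
    sub=(P[...,0]>.3)&(P[...,0]<.8)&(P[...,1]>-.3)&(P[...,1]<.3)
    near=sub
    # narrow top & plate
    r,g,b=px[...,0],px[...,1],px[...,2]
    cream=(r>g+8)&(g>b+15)&(r>150)
    x0=(285,207) if n=='scene' else (345,188)
    c=P[x0[1],x0[0]]; print(n,'ref',c)
    dd=np.hypot(P[...,0]-c[0],P[...,1]-c[1])<.25
    m=dd&cream&(P[...,2]>.145)&(P[...,2]<.165)
    Q=P[m]; 
    if len(Q)>5:
        rc=cv2.minAreaRect((Q[:,:2]*1000).astype(np.float32)); print(' top',len(Q),np.median(Q,0),rc)
    m=dd&(P[...,2]>.006)&(P[...,2]<.02)&(abs(r-g)<25)&(abs(g-b)<30)
    m=cv2.morphologyEx(m.astype(np.uint8),cv2.MORPH_OPEN,np.ones((2,2)))>0
    Q=P[m]; rc=cv2.minAreaRect((Q[:,:2]*1000).astype(np.float32)); print(' plate',len(Q),rc)
    m=dd&(P[...,2]>.1)&(px.max(-1)<110)
    vv,uu=np.nonzero(m)
    for v,u in list(zip(vv,uu))[::max(1,len(vv)//25)]: print('  dark',u,v,P[v,u].round(3),px[v,u])
s=L['scene']['pixels'][160:260,215:385,::-1]; t=L['top']['pixels'][160:235,270:397,::-1]
a=cv2.resize(s,(680,400),interpolation=2); b=cv2.resize(t,(340,200),interpolation=2)
o=np.zeros((600,680,3),np.uint8);o[:400]=a;o[400:,:340]=b;cv2.imwrite('pics/crop.png',o)
E
```

```text
scene ref [ 0.59079872 -0.07592908  0.10600898]
 top 297 [ 0.57896572 -0.10141632  0.15143584] ((576.9705200195312, -101.87555694580078), (36.96350860595703, 88.35517120361328), 9.812809944152832)
 plate 1921 ((612.495849609375, 4.62689208984375), (358.926025390625, 362.537841796875), 32.32558059692383)
  dark 321 181 [0.544 0.026 0.178] [ 90 103  92]
  dark 323 182 [0.547 0.032 0.177] [64 83 71]
  dark 322 183 [0.554 0.029 0.181] [63 70 62]
  dark 319 184 [0.557 0.021 0.18 ] [61 67 59]
  dark 325 184 [0.55  0.038 0.173] [61 95 77]
  dark 321 185 [0.56  0.027 0.179] [65 70 64]
  dark 317 186 [0.561 0.016 0.175] [59 70 59]
  dark 323 186 [0.56  0.033 0.175] [56 62 54]
  dark 319 187 [0.565 0.022 0.176] [51 59 50]
  dark 325 187 [0.556 0.038 0.167] [100 108 101]
  dark 321 188 [0.566 0.027 0.173] [53 60 52]
  dark 318 189 [0.566 0.019 0.168] [64 78 66]
  dark 324 189 [0.562 0.036 0.165] [72 76 69]
  dark 322 190 [0.566 0.03  0.165] [51 60 50]
  dark 322 191 [0.548 0.029 0.138] [58 70 58]
  dark 321 192 [0.551 0.027 0.137] [53 87 67]
  dark 358 192 [0.521 0.136 0.11 ] [ 75 100  90]
  da
[... 2179 characters left out ...]
rk 313 194 [0.543 0.033 0.173] [78 77 78]
  dark 314 194 [0.543 0.03  0.177] [48 46 45]
  dark 315 194 [0.543 0.026 0.178] [48 43 39]
  dark 316 194 [0.543 0.023 0.177] [63 55 49]
  dark 317 194 [0.544 0.019 0.172] [95 84 68]
  dark 313 195 [0.545 0.034 0.131] [76 73 72]
  dark 314 195 [0.54  0.03  0.168] [74 66 56]
  dark 315 195 [0.54  0.026 0.171] [96 83 67]
  dark 312 196 [0.542 0.037 0.128] [100  99 103]
  dark 313 196 [0.541 0.034 0.136] [94 88 82]
  dark 293 202 [0.519 0.109 0.11 ] [ 99  98 105]
  dark 294 202 [0.519 0.105 0.108] [ 97  97 104]
  dark 287 203 [0.514 0.131 0.113] [ 95  97 105]
  dark 288 203 [0.515 0.128 0.108] [90 90 95]
  dark 289 203 [0.515 0.124 0.104] [103 101 105]
```

View pics/crop.png

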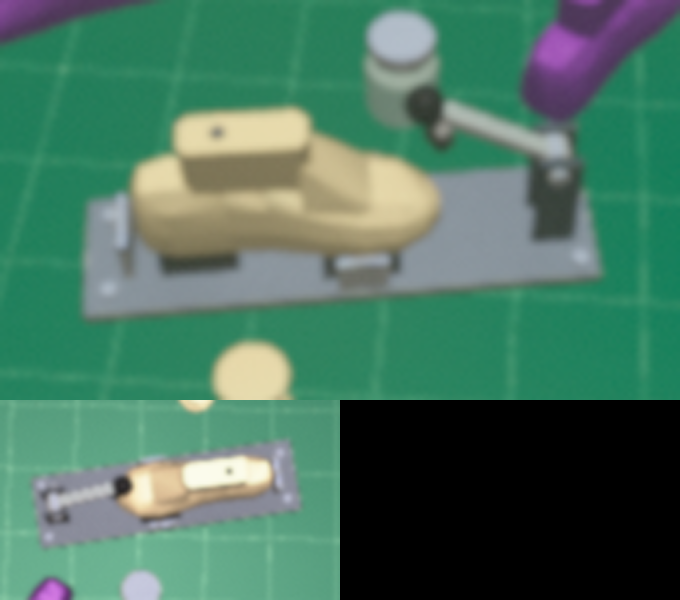

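The crop confirms it: the cream last sits in the jack with its top at scene pixel (276,197). The black ball is at (321,186), on the bar hinged at (353,200). I'll turn the tool to the jack's yaw (about 10°), move above it and look with the wrist camera.

```bash
python3 -m pendant '[[[0,0,-0.012,0,0,0.93,1],[0,0,-0.012,0,0,0.93,1],[0,0,-0.012,0,0,0.93,1],[0,0,-0.012,0,0,0.93,1],[0,0,-0.012,0,0,0.93,1],[0,0,-0.012,0,0,0.93,1],[0,0,-0.012,0,0,0.93,1],[0,0,-0.012,0,0,0.93,1],[0,0,-0.012,0,0,0.93,1],[0,0,0,0,0,0,1]]]'
python3 -m pendant '[[[-0.03,0.01,0,0,0,0,1],[-0.056,0.0183,0,0,0,0,1],[-0.056,0.0183,0,0,0,0,1],[-0.056,0.0183,0,0,0,0,1],[-0.056,0.0183,0,0,0,0,1],[-0.056,0.0183,0,0,0,0,1],[-0.056,0.0183,0,0,0,0,1],[-0.056,0.0183,0,0,0,0,1],[-0.056,0.0183,0,0,0,0,1],[-0.056,0.0183,0,0,0,0,1],[-0.056,0.0183,0,0,0,0,1],[-0.056,0.0183,0,0,0,0,1],[-0.056,0.0183,0,0,0,0,1],[-0.056,0.0183,0,0,0,0,1],[-0.03,0.01,0,0,0,0,1],[0,0,0,0,0,0,1],[0,0,0,0,0,0,1]]]'
python3 - <<'E'
from h import *
s=snap('wrist'); cv2.imwrite('pics/wrist1.png',s['pixels'][...,::-1]); st=monitor.sense()
print(s['eye'],R.from_quat(st['tool_rot']).as_matrix().round(3),st['tcp_pos'],st['q'],st['t'],st['force'])
E
```

```text
t: 1.1
tcp_pos: [0.2365, 0.579, 0.3327]
tool_rot: [0.641, 0.767, 0.001, -0.0]
force: [0.8, 0.3, -0.5]
finger_gap: 0.997
gripper_force: 0.0
t: 2.8
tcp_pos: [0.5507, -0.0053, 0.3307]
tool_rot: [0.641, 0.767, -0.0, -0.001]
force: [0.3, 0.9, 0.0]
finger_gap: 0.999
gripper_force: 0.0
[0.53739229 0.0638175  0.45973456] [[-0.179  0.984 -0.002]
 [ 0.984  0.179  0.001]
 [ 0.001 -0.002 -1.   ]] [ 0.55038819 -0.00447391  0.33092457] [-2.11483721e-01  3.35365893e-01  1.50939356e+00  5.80841904e-04
  1.29922761e+00 -3.91479164e-01] 2.85 [-0.17478511  0.25831907 -1.00077892]
```

View pics/wrist1.png

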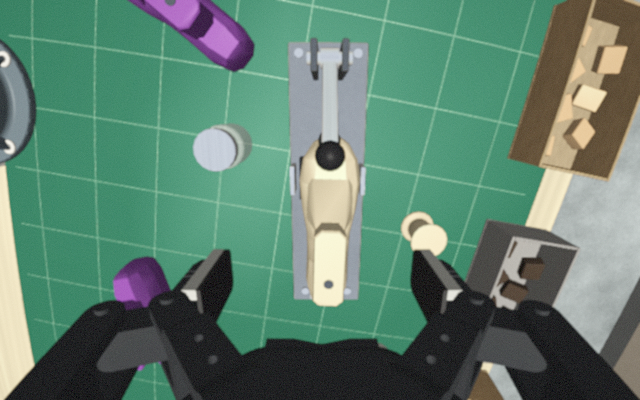

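The wrist view shows the ball at (330,156), the bar up to the hinge at (328,50), the last's narrow top around (328,265) and the plate edges at columns 290 to 368. Now to measure these.

```bash
python3 - <<'E'
from h import *
s=dict(np.load('wrist.npz')); P=cloud(s); px=s['pixels'].astype(int)
sel=np.zeros(P.shape[:2],bool); sel[40:305,270:380]=1
ang=np.radians(10.3); ex=np.array([-np.sin(ang),np.cos(ang)])
r,g,b=px[...,0],px[...,1],px[...,2]
Q=P[sel&(P[...,2]>.004)&(P[...,2]<.02)&(g-r<25)]; Q=Q[~np.isnan(Q).any(1)]
print('plate z',np.median(Q[:,2]),cv2.minAreaRect((Q[:,:2]*1e3).astype(np.float32)))
Q=P[sel&(P[...,2]>.147)&(P[...,2]<.16)&(r>150)&(r>b+15)]
print('top',len(Q),np.median(Q[:,2]),cv2.minAreaRect((Q[:,:2]*1e3).astype(np.float32)))
m=sel&(px.max(-1)<75)&(P[...,2]>.15); m[:130]=0; m[180:]=0
Q=P[m]; A=np.c_[2*Q,np.ones(len(Q))]; so=np.linalg.lstsq(A,(Q**2).sum(1),rcond=None)[0]
print('ball',len(Q),so[:3],np.sqrt(so[3]+so[:3]@so[:3]),Q.min(0),Q.max(0))
bar=P[sel&(P[...,2]>.1)&(P[...,2]<.17)&(np.arange(400)[:,None]<140)&(np.arange(400)[:,None]>78)&(abs(np.arange(640)-330)<9)]
print('bar fit slope deg'); d=bar[:,:2]@ex; p=np.polyfit(d,bar[:,2],1); print(np.degrees(np.arctan(p[0])),bar.mean(0), d.mean())
for lo,hi,nm in[(.045,.055,'lip48'),(.104,.125,'post')]:
    mm=sel&(P[...,2]>lo)&(P[...,2]<hi)&(r<r.max())&(abs(r-b)<30); 
    if nm=='lip48': mm[:160]=0; mm[200:]=0
    else: mm[85:]=0
    Q=P[mm]; print(nm,len(Q),cv2.minAreaRect((Q[:,:2]*1e3).astype(np.float32)))
E
```

```text
plate z 0.012374400883800374 ((563.1358032226562, -39.88848876953125), (109.2906265258789, 397.9305725097656), 10.077887535095215)
top 2256 0.15332737856281664 ((575.49560546875, -102.68582153320312), (36.09025192260742, 93.3616714477539), 8.649201393127441)
ball 609 [0.55178673 0.0251021  0.1681878 ] 0.014192858803243094 [0.53806135 0.01352778 0.16891576] [0.56432864 0.03917507 0.1831047 ]
bar fit slope deg
-34.600257519222446 [0.54411669 0.06814357 0.14239486] -0.030243831580570188
lip48 264 ((560.86865234375, -25.648509979248047), (103.88130950927734, 39.8401985168457), 9.696683883666992)
post 1172 ((535.5386962890625, 115.54548645019531), (47.751914978027344, 46.32221984863281), 11.289093017578125)
```

```bash
python3 -m pendant '[[[0.006,0.0014,0.035,0,0,0,1],[0.006,0.0014,0.035,0,0,0,1],[0.006,0.0014,0.035,0,0,0,1],[0.006,0.0014,0.035,0,0,0,1],[0.006,0.0014,0.035,0,0,0,1],[0.006,0.0014,0.035,0,0,0,1],[0,0,0,0,0,0,1],[0,0,0,0,0,0,1]]]'
python3 -m pendant '[[[0,0,0,0,0,0,0.2],[0,0,0,0,0,0,0],[0,0,0,0,0,0,0],[0,0,0,0,0,0,0],[0,0,0,0,0,0,0],[0,0,0,0,0,0,0],[0,0,0,0,0,0,0],[0,0,0,0,0,0,0]]]' 30
python3 - <<'E'
from h import *
s=snap('wrist'); cv2.imwrite('pics/wrist2.png',s['pixels'][...,::-1])
E
```

```text
t: 3.65
tcp_pos: [0.5523, 0.0256, 0.164]
tool_rot: [0.64, 0.768, -0.0, -0.0]
force: [-0.1, 0.2, 1.0]
finger_gap: 1.003
gripper_force: 0.0
t: 4.45
tcp_pos: [0.5532, 0.0238, 0.1641]
tool_rot: [0.641, 0.767, -0.0, 0.001]
force: [-0.9, -4.1, 4.2]
finger_gap: 0.329
gripper_force: 29.4
```

View pics/wrist2.png

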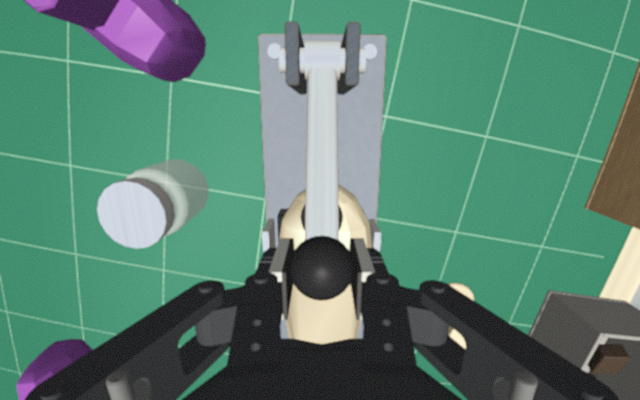

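The ball at (322,265) is held between the pads. Working out the arc next.

```bash
python3 - <<'E'
import numpy as np
t=np.linspace(.615,1.571,15); x=-.12*np.cos(t); z=.12*np.sin(t)
print(np.c_[np.diff(x)/.8,-np.diff(z)/.8].round(4).tolist())
E
```

```text
[[0.0062, -0.0082], [0.0067, -0.0077], [0.0072, -0.0072], [0.0077, -0.0067], [0.0082, -0.0062], [0.0086, -0.0056], [0.0089, -0.005], [0.0092, -0.0044], [0.0095, -0.0038], [0.0098, -0.0031], [0.01, -0.0024], [0.0101, -0.0017], [0.0102, -0.001], [0.0102, -0.0003]]
```

```bash
python3 -m pendant '[[[0.0062,0,-0.0082,0,0,0,0],[0.0067,0,-0.0077,0,0,0,0],[0.0072,0,-0.0072,0,0,0,0],[0.0077,0,-0.0067,0,0,0,0],[0.0082,0,-0.0062,0,0,0,0],[0.0086,0,-0.0056,0,0,0,0],[0.0089,0,-0.005,0,0,0,0]]]'
python3 -m pendant '[[[0.0092,0,-0.0044,0,0,0,0],[0.0095,0,-0.0038,0,0,0,0],[0.0098,0,-0.0031,0,0,0,0],[0.01,0,-0.0024,0,0,0,0],[0.0101,0,-0.0017,0,0,0,0],[0.0102,0,-0.001,0,0,0,0],[0.0102,0,-0.0003,0,0,0,0],[0,0,0,0,0,0,0],[0,0,0,0,0,0,0],[0,0,0,0,0,0,0]]]'
python3 - <<'E'
from h import *
st=monitor.sense(); p=st['tcp_pos']-[.5342,.1226,.093]; print(st['tcp_pos'],p,p[0]*-.175+p[1]*.9846,st['force'])
for n in ['scene','top']:
    s=snap(n)
    if n=='scene': cv2.imwrite('pics/s2.png',cv2.resize(s['pixels'][120:260,215:415,::-1],(800,560),interpolation=2))
E
```

```text
t: 5.2
tcp_pos: [0.5454, 0.0672, 0.2012]
tool_rot: [0.641, 0.767, 0.0, 0.0]
force: [3.5, -2.4, -2.9]
finger_gap: 0.331
gripper_force: 29.8
t: 6.2
tcp_pos: [0.5357, 0.1221, 0.2151]
tool_rot: [0.641, 0.767, 0.001, -0.0]
force: [2.5, 1.8, 5.8]
finger_gap: 0.327
gripper_force: 29.8
[0.53572841 0.1221434  0.21505881] [ 0.00152841 -0.0004566   0.12205881] -0.0007170421292312058 [2.47302819 1.81570599 5.80484518]
```

View pics/s2.png

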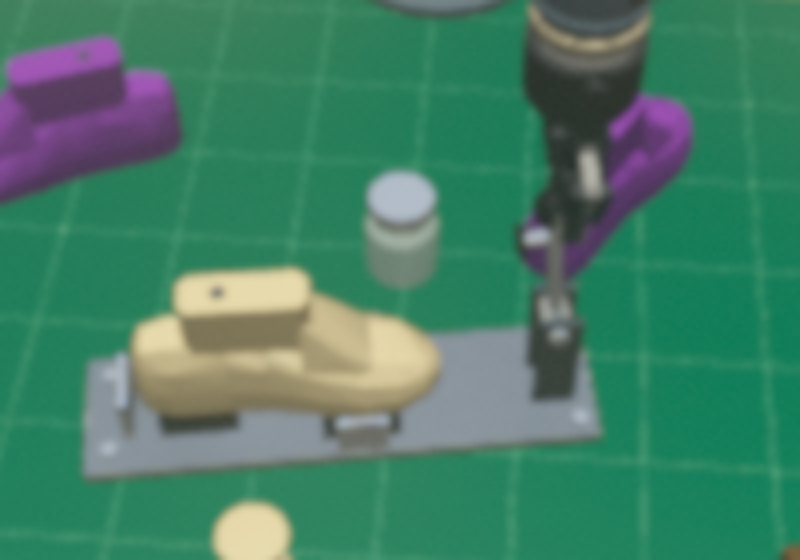

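The scene crop shows the arm standing upright under the gripper at about (555,260), with the foot at (535,238) on the last's side. Now I release, rise and re-measure.

```bash
python3 -m pendant '[[[0,0,0,0,0,0,0.45],[0,0,0,0,0,0,0.7],[0,0,0,0,0,0,0.7],[0,0,0,0,0,0,0.7],[0,0,0,0,0,0,0.7],[0,0,-0.02,0,0,0,0.7],[0,0,-0.03,0,0,0,0.7],[0,0,-0.04,0,0,0,1],[0,0,-0.04,0,0,0,1],[0,0,-0.04,0,0,0,1]]]'
python3 -m pendant '[[[-0.06,0,0,0,0,0,1],[-0.06,0,0,0,0,0,1],[-0.06,0,0,0,0,0,1],[-0.06,0,0,0,0,0,1],[-0.03,0,0,0,0,0,1],[0,0,0,0,0,0,1],[0,0,0,0,0,0,1]]]'
python3 - <<'E'
from h import *
st=monitor.sense(); print(st['tcp_pos'],R.from_quat(st['tool_rot']).as_matrix().round(4).tolist())
H=np.array([.5342,.1226,.098]); ex=np.array([-.175,.9846])
for n in ['scene','top','wrist']:
    s=snap(n); P=cloud(s); px=s['pixels'].astype(int); r,b=px[...,0],px[...,2]
    m=(np.hypot(*(np.moveaxis(P[...,:2]-H[:2],-1,0)))<.04)&(P[...,2]>.2)&(P[...,2]<.25)&(px.max(-1)<90)
    Q=P[m]
    if len(Q)>8:
        A=np.c_[2*Q,np.ones(len(Q))]; so=np.linalg.lstsq(A,(Q**2).sum(1),rcond=None)[0]; 
        print(n,'ball',len(Q),so[:3],np.sqrt(so[3]+so[:3]@so[:3]),'along',(so[:2]-H[:2])@ex,Q.min(0),Q.max(0))
    m=(np.hypot(P[...,0]-.575,P[...,1]+.103)<.08)&(P[...,2]>.147)&(P[...,2]<.162)&(r>b+10)
    Q=P[m]
    if len(Q)>50: print(n,'top',len(Q),np.median(Q[:,2]),cv2.minAreaRect((Q[:,:2]*1e3).astype(np.float32)))
cv2.imwrite('pics/wrist3.png',s['pixels'][...,::-1])
E
```

```text
t: 7.3
tcp_pos: [0.535, 0.1208, 0.3514]
tool_rot: [0.641, 0.767, -0.0, -0.0]
force: [-0.1, 0.1, -0.8]
finger_gap: 0.996
gripper_force: 0.0
t: 8.0
tcp_pos: [0.5734, -0.0919, 0.3499]
tool_rot: [0.642, 0.767, 0.0, -0.001]
force: [-0.1, 1.0, -0.2]
finger_gap: 1.0
gripper_force: 0.0
[ 0.57338464 -0.0918721   0.34986846] [[-0.1762, 0.9843, -0.0013], [0.9843, 0.1762, 0.0012], [0.0014, -0.001, -1.0]]
scene ball 81 [0.53892901 0.11231864 0.21924817] 0.012679858521459508 along -0.010950603671713225 [0.527814   0.09946231 0.21010913] [0.55257925 0.12431378 0.23237205]
scene top 342 0.15138396730149478 ((577.9050903320312, -104.6402587890625), (38.901493072509766, 94.58509826660156), 8.657018661499023)
top ball 40 [0.53616127 0.11242718 0.22438218] 0.010630977017755986 along -0.010359380963698879 [0.52405326 0.10286758 0.22044654] [0.5476068  0.12431583 0.2359509 ]
top top 124 0.15323126512326957 ((577.1868286132812, -103.46636199951172), (35.866966247558594, 92.48480224609375), 9.172135353088379)
wrist top 2543 0.15337449643846074 ((575.6377563476562, -104.23458862304688), (36.03998565673828, 95.38766479492188), 8.516904830932617)
```

View pics/wrist3.png

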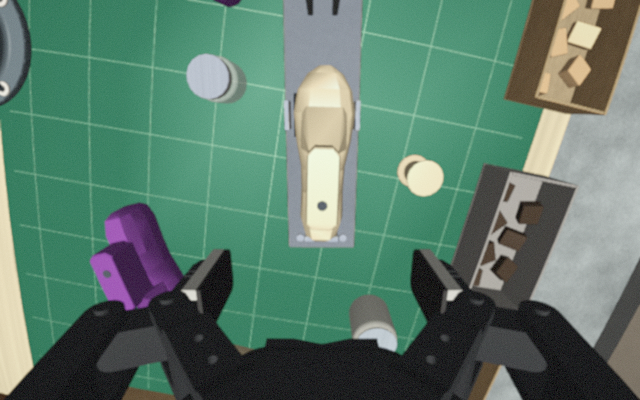

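The wrist view shows the last alone, its top spanning (322,150) to (322,235). Two cameras put the ball about 10 mm short of upright, so I'll look from nearer with the wrist camera and correct it.

```bash
python3 -m pendant '[[[0.049,0,0,0,0,0,1],[0.049,0,0,0,0,0,1],[0.049,0,0,0,0,0,1],[0,0,0,0,0,0,1],[0,0,0,0,0,0,1]]]'
python3 - <<'E'
from h import *
st=monitor.sense(); print(st['tcp_pos'])
H=np.array([.5342,.1226,.098]); ex=np.array([-.175,.9846])
s=snap('wrist'); P=cloud(s); px=s['pixels'].astype(int); r,g,b=np.moveaxis(px,-1,0)
near=np.hypot(*(np.moveaxis(P[...,:2]-H[:2],-1,0)))<.05
Q=P[near&(P[...,2]>.195)&(P[...,2]<.25)&(px.max(-1)<90)]
A=np.c_[2*Q,np.ones(len(Q))]; so=np.linalg.lstsq(A,(Q**2).sum(1),rcond=None)[0]
print('ball',len(Q),so[:3],np.sqrt(so[3]+so[:3]@so[:3]),(so[:2]-H[:2])@ex,Q.min(0),Q.max(0))
pl=(P[...,2]>.006)&(P[...,2]<.018)&(g-r<25)&(np.hypot(P[...,0]-.563,P[...,1]+.04)<.22)
Q=P[pl]; rc=cv2.minAreaRect((Q[:,:2]*1e3).astype(np.float32)); print('plate',rc); print(cv2.boxPoints(rc).round(1).tolist())
E
python3 -c "
import numpy as np,cv2;s=np.load('wrist.npz');cv2.imwrite('pics/wrist4.png',s['pixels'][:300,200:500,::-1].repeat(2,0).repeat(2,1))"
```

```text
t: 8.65
tcp_pos: [0.5525, 0.0258, 0.3507]
tool_rot: [0.64, 0.769, -0.0, 0.0]
force: [0.8, -1.0, -0.8]
finger_gap: 0.997
gripper_force: 0.0
[0.55247224 0.02583099 0.35071532]
ball 1153 [0.53675491 0.11199748 0.20813274] 0.0231202520687265 -0.010886352109129933 [0.52148516 0.08753439 0.19505872] [0.55042734 0.12635957 0.23433269]
plate ((580.6796875, -31.878997802734375), (248.57127380371094, 411.4661560058594), 25.61911392211914)
[[379.70001220703125, 99.9000015258789], [557.5999755859375, -271.1000061035156], [781.7000122070312, -163.60000610351562], [603.7999877929688, 207.39999389648438]]
```

View pics/wrist4.png

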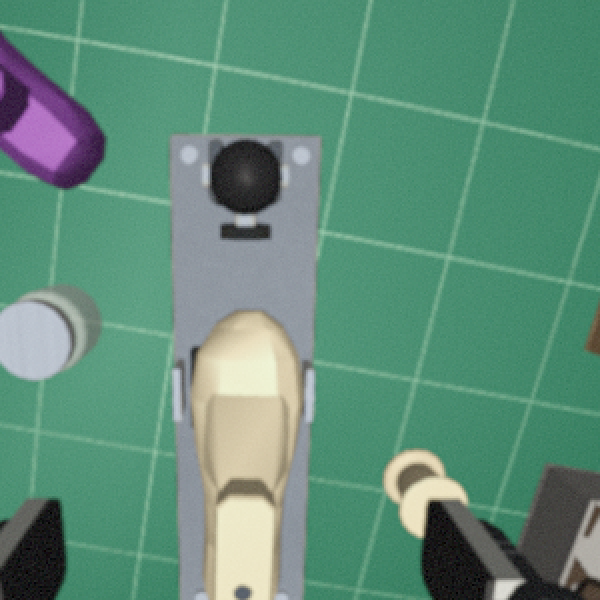

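The crop shows the upright arm end-on: ball at (246,177), foot at (246,232), plate toe edge at row 135. I'll check the hinge from the plate's end edge.

```bash
python3 - <<'E'
from h import *
ex=np.array([-.175,.9846]); H=np.array([.5342,.1226])
s=dict(np.load('wrist.npz')); P=cloud(s); px=s['pixels'].astype(int)
for u in (292,298,345,350):
    g=(px[:,u,1]-px[:,u,0])[55:80]; i=55+int(np.argmax(g<25)); print(u,i,P[i,u].round(4),'edge-hinge',((P[i,u,:2]-H)@ex).round(4))
Q=P[(np.hypot(P[...,0]-.537,P[...,1]-.112)<.03)&(P[...,2]>.215)&(P[...,2]<.245)&(px.max(-1)<90)]
f=lambda c:np.linalg.norm(Q-c,axis=1)-.015
from scipy.optimize import least_squares
c=least_squares(f,[.537,.112,.217],loss='soft_l1',f_scale=.002).x; print('ball',len(Q),c,(c[:2]-H)@ex)
# foot
m=np.zeros(P.shape[:2],bool); m[112:120,311:336]=1; print('foot',np.nanmedian(P[m],0))
E
```

```text
292 67 [0.4857 0.1481 0.0107] edge-hinge 0.0336
298 67 [0.4942 0.1496 0.011 ] edge-hinge 0.0336
345 68 [0.5609 0.1605 0.0119] edge-hinge 0.0327
350 68 [0.568  0.162  0.0111] edge-hinge 0.0328
ball 1047 [0.53633973 0.11298865 0.21784763] -0.009837792639687756
foot [0.54058361 0.09154326 0.19616012]
```

```bash
python3 -m pendant '[[[0.037,0,0,0,0,0,1],[0.037,0,0,0,0,0,1],[0.037,0,0,0,0,0,1],[0,0,0.035,0,0,0,1],[0,0,0.035,0,0,0,1],[0,0,0.035,0,0,0,1],[0,0,0.035,0,0,0,1],[0,0,0.032,0,0,0,1],[0,0,0,0,0,0,1],[0,0,0,0,0,0,1]]]'
python3 -m pendant '[[[0,0,0,0,0,0,0.4],[0,0,0,0,0,0,0.3],[0,0,0,0,0,0,0],[0,0,0,0,0,0,0],[0,0,0,0,0,0,0],[0,0,0,0,0,0,0],[0,0,0,0,0,0,0],[0,0,0,0,0,0,0]]]' 50
cat > ball.py <<'E'
from h import *
from scipy.optimize import least_squares
ex=np.array([-.175,.9846]); H=np.array([.5342,.1226])
st=monitor.sense(); print('tcp',st['tcp_pos'],(st['tcp_pos'][:2]-H)@ex)
for n in ['wrist']:
    s=snap(n); P=cloud(s); px=s['pixels'].astype(int)
    m=(abs((P[...,:2]-H)@np.array([.9846,.175]))<.011)&(abs((P[...,:2]-H)@ex)<.04)&(P[...,2]>.21)&(P[...,2]<.245)&(px.max(-1)<100)
    Q=P[m]; v,u=np.nonzero(m)
    c=least_squares(lambda c:np.linalg.norm(Q-c,axis=1)-.015,[.535,.12,.217],loss='soft_l1',f_scale=.002).x
    print(n,'ball',len(Q),u.mean(),v.mean(),c,(c[:2]-H)@ex)
E
python3 ball.py
```

```text
t: 9.7
tcp_pos: [0.5377, 0.1106, 0.2128]
tool_rot: [0.642, 0.767, -0.0, -0.0]
force: [0.0, 1.5, -0.2]
finger_gap: 1.002
gripper_force: 0.0
t: 10.5
tcp_pos: [0.5377, 0.1115, 0.2139]
tool_rot: [0.641, 0.767, 0.001, 0.001]
force: [-0.4, 0.1, 5.6]
finger_gap: 0.319
gripper_force: 48.9
tcp [0.53773799 0.11145762 0.21386589] -0.011589931024812459
wrist ball 2883 320.72077696843564 267.80194242108917 [0.5364277  0.1127507  0.21786021] -0.01008746698486897
```

```bash
python3 -m pendant '[[[0.004,0,-0.0003,0,0,0,0],[0.004,0,-0.0002,0,0,0,0],[0.0035,0,0,0,0,0,0],[0,0,0,0,0,0,0],[0,0,0,0,0,0,0],[0,0,0,0,0,0,0]]]'; python3 ball.py
```

```text
t: 11.15
tcp_pos: [0.5363, 0.1197, 0.2142]
tool_rot: [0.641, 0.768, 0.0, 0.001]
force: [-0.9, -2.6, 5.8]
finger_gap: 0.325
gripper_force: 48.9
tcp [0.5362564  0.11973704 0.21422545] -0.0031787443147018443
wrist ball 2860 320.63146853146856 267.86503496503497 [0.53503156 0.12099382 0.21822627] -0.001726970684348139
```

```bash
python3 -m pendant '[[[0,0,0,0,0,0,0.4],[0,0,0,0,0,0,0.6],[0,0,0,0,0,0,0.6],[0,0,0,0,0,0,0.6],[0,0,0,0,0,0,0.6]]]'; python3 ball.py;  python3 -m pendant '[[[0,0,-0.02,0,0,0,0.7],[0,0,-0.03,0,0,0,0.7],[0,0,-0.04,0,0,0,1],[0,0,-0.04,0,0,0,1],[0,0,-0.04,0,0,0,1],[0,0,0,0,0,0,1]]]'; python3 ball.py
```

```text
t: 11.7
tcp_pos: [0.5354, 0.1205, 0.2129]
tool_rot: [0.641, 0.767, -0.0, -0.0]
force: [-0.3, -0.7, -0.6]
finger_gap: 0.596
gripper_force: 0.0
tcp [0.53536052 0.12050692 0.21293781] -0.0022639411508814213
wrist ball 2893 322.4787417905289 271.1475976494988 [0.53501449 0.12099739 0.21823928] -0.0017204662437305916
t: 12.35
tcp_pos: [0.5381, 0.1207, 0.3542]
tool_rot: [0.641, 0.767, 0.004, 0.004]
force: [1.2, 0.5, -0.9]
finger_gap: 1.001
gripper_force: 0.0
tcp [0.53811816 0.12066078 0.35418065] -0.002595030028397914
wrist ball 740 317.15405405405403 191.36891891891892 [0.53494117 0.12082766 0.21828147] -0.0018747489833823307
```

The ball stayed upright to within 1°. On to the last.

```bash
python3 -m pendant '[[[-0.054,0,0,0,0,0,1],[-0.054,0,0,0,0,0,1],[-0.054,0,0,0,0,0,1],[-0.054,0,0,0,0,0,1],[-0.054,0,0,0,0,0.2,1],[0,0,0,0,0,0,1],[0,0,0,0,0,0,1]]]'
python3 - <<'E'
from h import *
st=monitor.sense(); M=R.from_quat(st['tool_rot']).as_matrix(); print(st['tcp_pos'],M.round(4).tolist(),np.degrees(np.arctan2(M[1,1],M[0,1])))
s=snap('wrist'); P=cloud(s); px=s['pixels'].astype(int); r,b=px[...,0],px[...,2]
near=(np.hypot(P[...,0]-.575,P[...,1]+.103)<.1)&(r>b+10)
for z in(.13,.145,.149,.151):
    Q=P[near&(P[...,2]>z)]; rc=cv2.minAreaRect((Q[:,:2]*1e3).astype(np.float32)); print(z,rc)
Q=P[near&(P[...,2]>.05)]; a=np.radians(8.6); e=np.array([-np.sin(a),np.cos(a)]); f=np.array([np.cos(a),np.sin(a)])
C=np.array([.5755,-.1035]); d=(Q[:,:2]-C)@e; l=(Q[:,:2]-C)@f
for k in np.arange(-.1,.1,.008):
    w=(d>k)&(d<k+.008); 
    if w.sum(): print(round(k+.004,3),np.percentile(Q[w,2],95).round(4))
w=(Q[:,2]>.15); 
for k in (-.03,-.01,.01,.03):
    q=w&(abs(d-k)<.006); print('lat',k,l[q].min().round(4),l[q].max().round(4))
E
```

```text
t: 13.1
tcp_pos: [0.5731, -0.0928, 0.3472]
tool_rot: [0.651, 0.759, -0.0, -0.002]
force: [0.1, 0.8, -0.0]
finger_gap: 0.999
gripper_force: 0.0
[ 0.57307875 -0.0927727   0.34724987] [[-0.1517, 0.9884, -0.0035], [0.9884, 0.1517, 0.0019], [0.0024, -0.0032, -1.0]] 8.726422694025615
0.13 ((571.2158203125, -89.0327377319336), (105.61500549316406, 117.03115844726562), 57.673831939697266)
0.145 ((571.2158203125, -89.0327377319336), (105.61500549316406, 117.03115844726562), 57.673831939697266)
0.149 ((571.2158203125, -89.0327377319336), (105.61500549316406, 117.03115844726562), 57.673831939697266)
0.151 ((571.2158203125, -89.0327377319336), (105.61500549316406, 117.03115844726562), 57.673831939697266)
-0.088 0.0996
-0.08 0.1053
-0.072 0.1075
-0.064 0.1085
-0.056 0.0997
-0.048 0.154
-0.04 0.1544
-0.032 0.1546
-0.024 0.1546
-0.016 0.1546
-0.008 0.1546
0.0 0.407
0.008 0.1552
0.016 0.3644
0.024 0.43
0.032 0.1545
0.04 0.1544
0.048 0.153
0.056 0.1201
0.064 0.1123
0.072 0.1051
0.08 0.0976
0.088 0.0904
0.096 0.0849
lat -0.03 -0.0175 0.0175
lat -0.01 -0.0173 0.0172
lat 0.01 -0.0445 0.0566
lat 0.03 -0.0224 0.0669
```

```bash
python3 -m pendant '[[[-0.0046,0.0003,0.02,0,0,0,1],[-0.0046,0.0004,0.04,0,0,0,1],[-0.0045,0.0003,0.05,0,0,0,1],[0,0,0.05,0,0,0,1],[0,0,0.045,0,0,0,1],[0,0,0.04,0,0,0,1],[0,0,0.028,0,0,0,1],[0,0,0,0,0,0,1],[0,0,0,0,0,0,1]]]'
python3 -c "
from h import *
st=monitor.sense();M=R.from_quat(st['tool_rot']).as_matrix();print(st['tcp_pos'],M.round(4)[:,2],st['force'])"
```

```text
t: 14.05
tcp_pos: [0.5762, -0.1014, 0.1308]
tool_rot: [0.65, 0.76, -0.0, -0.0]
force: [-0.6, 0.5, 0.5]
finger_gap: 1.0
gripper_force: 0.0
[ 0.5762088  -0.10142859  0.13079073] [-9.e-04  5.e-04 -1.e+00] [-0.64024084  0.49856362  0.47805916]
```

```bash
python3 -m pendant '[[[-0.0025,0,0.0015,0,0,0,0.6],[0,0,0,0,0,0,0.45],[0,0,0,0,0,0,0],[0,0,0,0,0,0,0],[0,0,0,0,0,0,0],[0,0,0,0,0,0,0],[0,0,0,0,0,0,0],[0,0,0,0,0,0,0],[0,0,0,0,0,0,0]]]' 90
python3 -m pendant '[[[0,0,-0.002,0,0,0,0],[0,0,-0.003,0,0,0,0],[0,0,-0.005,0,0,0,0],[0,0,-0.008,0,0,0,0],[0,0,-0.01,0,0,0,0],[0,0,-0.01,0,0,0,0],[0,0,-0.012,0,0,0,0],[0,0,-0.012,0,0,0,0],[0,0,-0.012,0,0,0,0],[0,0,-0.012,0,0,0,0],[0,0,-0.012,0,0,0,0],[0,0,-0.01,0,0,0,0],[0,0,-0.008,0,0,0,0],[0,0,-0.005,0,0,0,0],[0,0,-0.003,0,0,0,0],[0,0,-0.002,0,0,0,0],[0,0,0,0,0,0,0],[0,0,0,0,0,0,0],[0,0,0,0,0,0,0],[0,0,0,0,0,0,0]]]'
python3 - <<'E'
from h import *
st=monitor.sense();M=R.from_quat(st['tool_rot']).as_matrix();print(st['tcp_pos'],M.round(4)[:,2],st['force'],st['ft_torque'])
s=snap('scene'); cv2.imwrite('pics/s3.png',cv2.resize(s['pixels'][100:260,195:415,::-1],(770,560),interpolation=2))
H=np.array([.5342,.1226]); ex=np.array([-.175,.9846])
for n in('scene','top'):
    s=snap(n);P=cloud(s);px=s['pixels'].astype(int)
    Q=P[(np.hypot(P[...,0]-H[0],P[...,1]-H[1])<.03)&(P[...,2]>.205)&(P[...,2]<.25)&(px.max(-1)<100)]
    print(n,len(Q),Q.mean(0) if len(Q) else 0)
E
```

```text
t: 14.95
tcp_pos: [0.5771, -0.1051, 0.1308]
tool_rot: [0.65, 0.76, 0.0, 0.001]
force: [-1.1, 0.6, 5.4]
finger_gap: 0.407
gripper_force: 91.1
t: 16.95
tcp_pos: [0.5765, -0.1047, 0.2301]
tool_rot: [0.65, 0.76, -0.0, -0.0]
force: [0.0, 0.0, -4.7]
finger_gap: 0.409
gripper_force: 90.0
[ 0.5765268  -0.10474812  0.23007533] [-5.e-04  2.e-04 -1.e+00] [ 0.01885853  0.02760939 -4.65340697] [ 0.01546227  0.01887295 -0.03242006]
scene 76 [0.54213996 0.12183778 0.22508778]
top 42 [0.53357655 0.11989433 0.22869427]
```

View pics/s3.png

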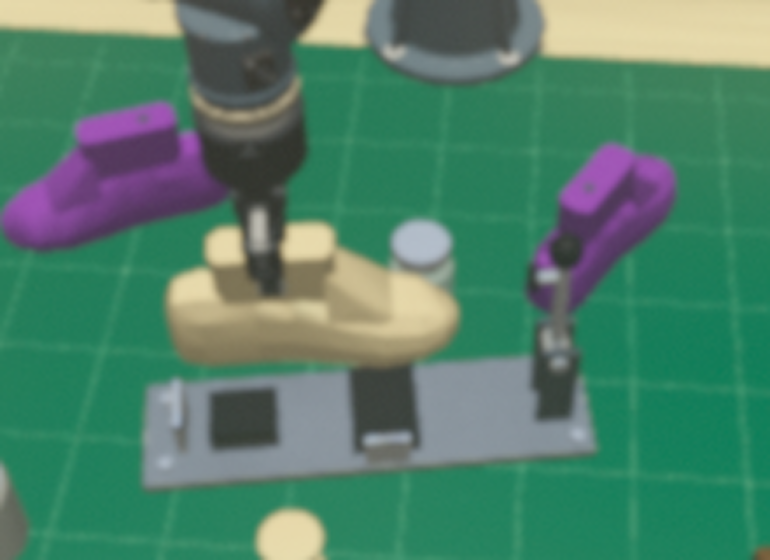

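The last hangs level about 10 cm above its empty seat (crop (310,310)), and the hold-down arm is upright at (562,300). I'll check the tilt numerically and then hand in.

```bash
python3 - <<'E'
from h import *
a=np.radians(8.6); e=np.array([-np.sin(a),np.cos(a)]); C=np.array([.5755,-.1035])
for n in('scene','wrist'):
    s=snap(n);P=cloud(s);px=s['pixels'].astype(int)
    d=(P[...,:2]-C)@e;l=(P[...,:2]-C)@np.array([e[1],-e[0]])
    m=(abs(l)<.015)&(abs(d)<.045)&(abs(d)>.018)&(P[...,2]>.24)&(P[...,2]<.265)&(px[...,0]>px[...,2]+15)
    Q=P[m]; 
    if len(Q)>20:
        A=np.c_[d[m],l[m],np.ones(m.sum())]; k=np.linalg.lstsq(A,Q[:,2],rcond=None)[0]; print(n,len(Q),np.degrees(k[:2]),k[2],d[m].min(),d[m].max())
E
```

```text
scene 160 [ 0.1119429  -3.73946887] 0.250932942990169 -0.04465253409601726 0.04369879461375352
wrist 6218 [-0.13715006 -0.22121343] 0.25284668393523635 -0.026494459548694182 0.04499709616378584
```

Level to within about 0.2°, with the crown at 0.253, up from 0.1535.

```bash
python3 -c "
from station import job; print(job.sign_off())"
```

```text
the job is handed in; nothing more can be done
None
```

The job is handed in: the hold-down arm stands upright to within about 1°, and the last is gripped level (about 0.2° by the wrist camera) roughly 10 cm above its seat; the arm first stopped about 5° short, so I re-gripped the ball to correct it before lifting.

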